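Roll the opal cylinder onto the setting line

TASK

Pick up the cork-soled hand float and, pressing its flat sole gently on top of the polished opal glass cylinder, roll the cylinder along the slab, up the bevel of the thin steel setting plate, and bring it to a stop under the sole squarely on the plate's scribed line. Then lift the float off and set it down flat on the bare slab, well away from the cylinder. Never touch the glass with the gripper, push it with the float's edge or press hard on it (over about 15 N chips it), and leave everything else where it is.

Things in the scene. Friction and masses are not known exactly. Their poses are not given: they have to be found in the camera images.
- float_handle (a point): the hand float's dark wooden handle: an upright block 70 mm long (point's x), 28 mm wide (y), 46 mm high. The point is on its centre line at the middle of the float, 24 mm above the board's top and 44 mm above the sole's underside. z up. Fingers close across its width; the board sticks out 21 mm on both sides under their tips. Not measured while held
- float: the hand float: handle on a board 190 mm long (x), 70 mm wide (y), 20 mm thick, flat hard cork sole underneath; about 0.26 kg. Origin at the middle of the sole's underside, z up. It lies sole down on the left at the start; either end may lead. The place where it lay is free for setting it down
- blank_center (a point): centre of the solid white opal glass cylinder, 50 mm diameter, 110 mm long, about 0.5 kg, lying on the slab 115 to 150 mm short of the line (plate's -x), nearly parallel to it. x is its axis; y, z turn as it rolls. Friction with cork, slab and steel about 0.6: under a sole that does not slip it rolls half as far as the sole moves. Left at rest, it stays
- blank: the same opal glass cylinder; its origin is on its surface at mid-length and turns with it: use the centre point
- plate: steel setting plate let into the slab, 190 mm wide (y). Origin at slab height under the middle of its scribed line, a fine dark line 186 mm long along y. +x is the rolling direction. It stands 2 to 9 mm proud of the slab: packed differently each time, not measured, locked. Flat top from x = -40 to +60 mm; on the -x side a 1-in-6 bevel (9.5 deg) drops from x = -40 mm to the slab, at most to x = -94 mm
- cullet: bottle-green glass cullet chunk, about 46 x 36 x 40 mm, near the robot side of the plate; origin under its middle; bystander, leave alone
- button: milky opal glass button, 30 mm across, 10 mm high, beyond the far ends of the cylinder's path; bystander, leave alone
- straightedge: steel straightedge, 300 x 30 x 5 mm, lying flat at the far side of the slab; long axis x; bystander, leave alone
- stone: grey silicon carbide stone, 150 x 50 x 25 mm, long axis x, lying flat; bystander, leave alone
- jar: lidded grit jar, 52 mm across, 60 mm high; bystander, leave alone
- brush: hand brush lying on the slab on the robot's right; bystander, leave alone
- rinse: rinse bottle, 64 mm across, 190 mm tall, standing on the right; bystander, leave alone
Things that resemble listed ones, but are neither listed nor needed, are in the scene too. Of the things that look like the float, the larger one is meant.

How it is judged:
On the way, in this order (a step that is already met when the one before it is completed fails the run):
1. the float's sole rests on top of the cylinder, pressing lightly, while the cylinder is still short of the plate (contact force between float and blank between 1 and 20 N and height (world z) of float_handle above 0.085 m and x of blank_center in the frame of plate below -0.095 m), for 0.1 s.
2. the cylinder is stopped on the line, still under the sole (x of blank_center in the frame of plate between -0.007 and 0.007 m and y of blank_center in the frame of plate between -0.04 and 0.04 m and angle between the x axis of blank_center and the y axis of plate, either way round below 0.12 rad and z of blank_center in the frame of plate between 0.0265 and 0.036 m and contact force between float and blank above 0.5 N and linear speed of blank below 0.02 m/s), for 0.2 s.
At the end, for the whole second after the job is handed in: The cylinder lies at rest on the plate with its axis within 7 mm of the scribed line, within 0.12 rad of parallel to it and centred along it to 40 mm; the float lies at rest flat on its sole on the bare slab, its handle over 120 mm from the cylinder's centre, and everything is released (x of blank_center in the frame of plate between -0.007 and 0.007 m and y of blank_center in the frame of plate between -0.04 and 0.04 m and angle between the x axis of blank_center and the y axis of plate, either way round below 0.12 rad and z of blank_center in the frame of plate between 0.0265 and 0.036 m and linear speed of each of blank, float below 0.01 m/s and height (world z) of float_handle between 0.042 and 0.0455 m and angle between float_handle's own z axis and vertical below 0.05 rad and horizontal distance between float_handle and blank_center above 0.12 m); the robot touches nothing.
It fails at once if the gripper or arm touches the cylinder (contact force between any of the fingers, the arm and blank above 0.5 N).
It fails at once if the float presses on the cylinder with more than 20 N (contact force between float and blank above 20 N).
It fails at once if the cylinder is pushed with the float's edge, the float being lower than the cylinder's top (contact force between float and blank above 0.5 N and height (world z) of float_handle below 0.082 m).
It fails at once if a bystander is moved by more than 15 mm (distance of any of cullet, button, straightedge, stone, jar, brush, rinse from where it was at the start of the episode above 0.015 m).
It also fails if it takes over 72 s, if anything falls off the work surface, if the arm or the gripper's body presses on something with over 40 N, if the wrist force passes 120 N, or if a joint passes its speed limit or range.

ROBOT

A 6-joint arm with a two-finger parallel gripper is mounted at the origin on the work surface. World frame = base frame: x ahead of the robot, y to its left, z up, the work surface at z = 0. Lengths are in m, angles in rad, forces in N, time in s.
With the tool pointing down it reaches from about 0.225 to 0.875 m from the base axis. Payload 3.4 kg.
Tool frame: the origin (TCP) lies midway between the tips of the shut fingers; the grasp point (between the pads) lies 19 mm behind it (manip.grasp_offset is the distance from the TCP to the grasp point, in m); x points along the fingers, y is the direction in which the jaws open and shut, and the axes are right-handed (so a half turn about x gives the same grasp; the last joint's range is limited). The gripper opens to 85 mm and grips with 20 to 120 N. Pads are 22 mm wide; open, the fingers measure 114 mm over their backs; the gripper's body (76 mm by 85 mm) begins 54 mm behind the grasp point. The pads swing forward as they close: fully open they stand 13 mm farther back than shut.
Start: joints at [-0.121, 0.276, 1.505, -0, 1.361, -0.121], TCP at [0.575, -0, 0.231] pointing down, gripper open.
Joint ranges: [-2.89, 2.89], [-0.75, 2.08], [0.22, 2.7], [-1.18, 4.32], [0.11, 2.71], [-2.7, 2.7]. Speed limits (rad/s): [2.57, 2.57, 3.14, 3.14, 3.14, 3.14].

INTERFACE

Orientations are given as a unit quaternion [w, x, y, z].
In Python, from rig import manip gives the robot as it stands.
- The arm moves only by the shell command python3 -m creep 'ROWS' [OPENING] [FORCE]. ROWS is a JSON object of lists of equal length, an entry for each row: "delta_pos": the shift along the tool's x, y, z in cm, a list of three; "dr": the turn, a rotation vector about the tool's x, y, z in rad, a list of three. In form: {"delta_pos": [[dx, dy, dz], ...], "dr": [[rx, ry, rz], ...]}. A call has 1 to 10 rows; each row is the pose to reach, as a shift and turn from the pose commanded when the call began, along the tool's axes at that moment; what a row does not reach only later rows make up. A row lasts 1/10 s, in which the tool goes at most 50 mm and 8.59 degrees, less where a joint would pass 70% of its speed; a pose out of reach is approached as far as the arm can. A call with a gripper value outside its range is refused whole. OPENING is the opening, from -1 (shut) to 1 (fully open), set as the call begins (- or left out, the last holds). The fingers move at their own pace and stop on an object; FORCE is the grip in N (left out, the last holds). Time passes only in rows, so rows that repeat a pose let the fingers close. It gives the time, the measured TCP pose, the force and the opening at its end, in the units of the state.
- manip.get_state(): the state, without advancing time (a new reading comes with each control period).
- manip.get_image(name): name is "scene" or "side" or "wrist"; returns a dict with "pixels" (400x640x3 uint8, blue, green, red), "depth" (400x640 float32, m along the optical axis (not along the pixel's ray), 0 where there is no reading), "intrinsics" (3x3 intrinsics, pixels), "rvec" (rotation vector, rad) and "tvec" (3), from world to camera coordinates, as OpenCV has them. Camera axes: x right, y down, z forward; pixel columns grow to the right and rows downward; lengths in m; the calibration is good to about 2 mm. The wrist camera is an equidistant fisheye: a pixel r from the principal point sees the ray r / f radians off the axis. A picture is of the moment at which its call begins.
- manip.sign_off(): hands the job in, once; it reports no verdict.
The state is a dict: "clock": time; "qpos": joint angles; "qd": joint speeds; "effort": joint torques, N m; "position": TCP position; "ee_rot": TCP orientation; "contact_force": force on the tool from outside, world axes, zero at the start; "moment": the same for the moment, N m; "width": finger opening in m.
Only numpy, scipy, OpenCV 4.12 (cv2) and the standard library are available. Lean on these libraries where they do the work, as an engineer would, in place of code of your own. Each camera call takes 0.05 s, during which the arm holds its last target. There are 200 camera calls.

## Working session

There is one attempt and no reset: what is moved stays moved. The work goes in short steps, Python scripts to look and compute and a shell command to move; the robot and the scene stay as the last step left them, time stands still between calls to the robot, and variables do not carry over. Pictures are saved under pics/ and viewed, about 8 in all and at most 12, crops included, and the job is handed in when it is done.

```bash
ls; mkdir -p pics; python3 - <<'E'
from rig import manip
import cv2, numpy as np
print(manip.get_state())
ims=[]
for n in ["scene","side"]:
    d=manip.get_image(n); np.savez(f"{n}0.npz",**d); 
    cv2.imwrite(f"pics/{n}0.png",d["pixels"]); print(n,d["intrinsics"].tolist(),d["rvec"],d["tvec"], (d["depth"]>0).mean())
E
```

```text
pics
{'clock': 0.0, 'qpos': array([-1.21041169e-01,  2.76615413e-01,  1.50613026e+00,  2.45196154e-05,
        1.36070508e+00, -1.21022491e-01]), 'qd': array([-1.36040496e-03, -1.34164050e-05, -7.88383752e-04, -1.40002302e-03,
        1.26642948e-03,  7.94111771e-05]), 'effort': array([ 6.20495921e-04, -4.16768074e+01, -2.45808578e+01, -1.52056768e-04,
        1.11346930e-02,  1.69860516e-05]), 'position': array([5.74473863e-01, 4.37411542e-05, 2.30429216e-01]), 'ee_rot': array([ 0.49947139,  0.49960737,  0.50051627, -0.50040411]), 'contact_force': array([-0.23724759, -0.63340482, -0.0361061 ]), 'moment': array([-0.0511075 , -0.01191443,  0.03433718]), 'width': 0.0853599644676375}
scene [[391.07965370752845, 0.0, 317.8528494012579], [0.0, 391.07965370752845, 196.36072603052042], [0.0, 0.0, 1.0]] [ 2.36236244  1.11866658 -0.30080297] [-0.31758284 -0.31837098  1.27808208] 0.9960625
side [[500.26853375632936, 0.0, 317.510292182821], [0.0, 500.26853375632936, 205.9168290920716], [0.0, 0.0, 1.0]] [ 0.75964727 -2.36708273  1.33079411] [0.39392234 0.20039264 0.99818488] 0.9938046875
```

View pics/scene0.png

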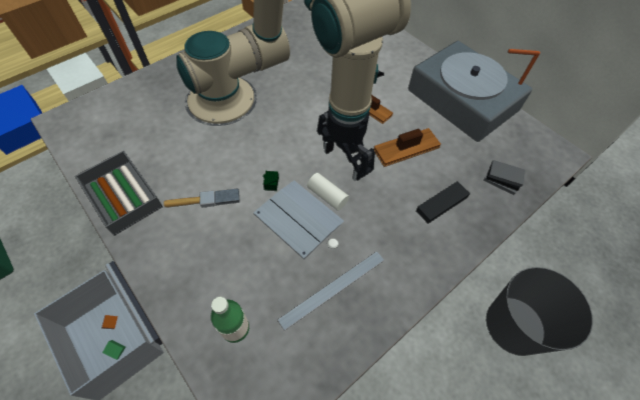

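View pics/side0.png

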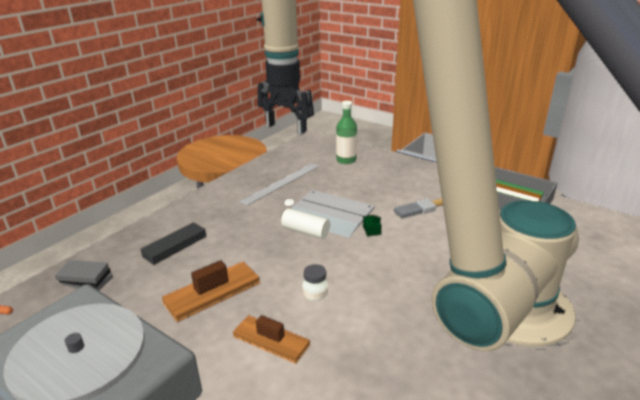

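Scene picture, pixels as seen:
- Larger float at scene (408,147) / side (211,285). The look-alike is the smaller float at scene (377,108) / side (271,338).
- Cylinder at (327,190) / (305,222); the plate is around (298,217).
- Cullet (271,180), button (333,243), jar side (315,282), stone side (173,242).

I choose the larger float and check it in one crop.

```bash
cat > h.py <<'E'
import cv2, numpy as np
def load(f): return dict(np.load(f))
def cam(d):
    R=cv2.Rodrigues(d["rvec"])[0]; return R,-R.T@d["tvec"].ravel()
def rays(d,uv,fish=False):
    uv=np.atleast_2d(np.float64(uv)); K=d["intrinsics"]; R,c=cam(d)
    n=(uv-K[:2,2])/[K[0,0],K[1,1]]
    if fish:
        r=np.linalg.norm(n,axis=1,keepdims=True)+1e-12; v=np.hstack([n/r*np.sin(r),np.cos(r)])
    else: v=np.hstack([n,np.ones((len(n),1))])
    return c,v@R
def onplane(d,uv,z,fish=False):
    c,v=rays(d,uv,fish); return c+v*((z-c[2])/v[:,2])[:,None]
def tri(d1,p1,d2,p2,f1=False,f2=False):
    c1,v1=rays(d1,p1,f1);c2,v2=rays(d2,p2,f2);v1=v1[0]/np.linalg.norm(v1);v2=v2[0]/np.linalg.norm(v2)
    s=np.linalg.lstsq(np.stack([v1,-v2],1),c2-c1,rcond=None)[0]
    a,b=c1+s[0]*v1,c2+s[1]*v2; return (a+b)/2,np.linalg.norm(a-b)
def cloud(d,fish=False):
    h,w=d["depth"].shape; u,v=np.meshgrid(np.arange(w),np.arange(h))
    c,r=rays(d,np.stack([u.ravel(),v.ravel()],1),fish); R,_=cam(d)
    zc=(r@R.T)[:,2]; return (c+r*(d["depth"].ravel()/zc)[:,None]).reshape(h,w,3)
def proj(d,P):
    return cv2.projectPoints(np.float64(P).reshape(-1,1,3),d["rvec"],d["tvec"],d["intrinsics"],None)[0].reshape(-1,2)
E
python3 - <<'E'
from h import *
S=load("scene0.npz");D=load("side0.npz")
tiles=[]
for n,d,(bx) in [("scene",S,(240,120,450,265)),("side",D,(150,180,400,330))]:
    C=cloud(d); img=d["pixels"]; hsv=cv2.cvtColor(img,cv2.COLOR_BGR2HSV)
    g=C[np.abs(C[...,2])<0.01]; print(n,"slab z",np.median(g[:,2]))
    br=((hsv[...,0]<16)&(hsv[...,1]>110)&(hsv[...,2]>25)).astype(np.uint8)
    X,Y,Z=C[...,0],C[...,1],C[...,2]
    br&=((X>.2)&(X<.8)&(Y>.05)&(Y<.5)&(Z>0.006)&(Z<.12)).astype(np.uint8)
    k,l,st,ce=cv2.connectedComponentsWithStats(br)
    for i in range(1,k):
        if st[i,4]<60: continue
        m=l==i; P=C[m]; print(n,"brown",st[i,4],ce[i].round(1),P.min(0).round(3),P.max(0).round(3))
        for nm,lo,hi in (("board",.013,.027),("htop",.058,.075)):
            Q=P[(P[:,2]>lo)&(P[:,2]<hi)]
            if len(Q)>20:
                r=cv2.minAreaRect(np.float32(Q[:,:2])); print("  ",nm,len(Q),"z",np.median(Q[:,2]).round(4),r)
    x0,y0,x1,y1=bx; s=395/(x1-x0); tiles.append(cv2.resize(img[y0:y1,x0:x1],None,fx=s,fy=s,interpolation=cv2.INTER_CUBIC))
    w=(((hsv[...,1]<40)&(hsv[...,2]>165)&(X>.3)&(X<.8)&(Y>-.3)&(Y<.3)&(Z>0.004)&(Z<.1))).astype(np.uint8)
    k,l,st,ce=cv2.connectedComponentsWithStats(w)
    for i in range(1,k):
        if st[i,4]>60:
            P=C[l==i]; print(n,"white",st[i,4],ce[i].round(1),P.min(0).round(3),P.max(0).round(3),cv2.minAreaRect(np.float32(P[P[:,2]>.04][:,:2])) if (P[:,2]>.04).sum()>5 else "")
h=max(t.shape[0] for t in tiles); tiles=[cv2.copyMakeBorder(t,0,h-t.shape[0],0,0,0) for t in tiles]
cv2.imwrite("pics/crop1.png",np.hstack(tiles))
E
```

```text
scene slab z -0.00011130468924358539
scene brown 313 [378.9 110.6] [0.333 0.329 0.006] [0.41  0.384 0.053]
   board 172 z 0.015 ((0.3775492012500763, 0.35582613945007324), (0.059979621320962906, 0.052411943674087524), 5.544846534729004)
scene brown 1345 [406.2 145.9] [0.469 0.221 0.006] [0.586 0.42  0.07 ]
   board 905 z 0.0196 ((0.5272060632705688, 0.3205449879169464), (0.19246868789196014, 0.0708283856511116), 72.91722106933594)
   htop 191 z 0.0654 ((0.5280867218971252, 0.3188908100128174), (0.0686221495270729, 0.02811077982187271), 73.5811538696289)
scene white 440 [328.1 187.5] [0.449 0.007 0.037] [0.56  0.055 0.053] ((0.5045256614685059, 0.02738398313522339), (0.11016774922609329, 0.03784696012735367), 7.929496765136719)
scene white 64 [332.8 242.6] [ 0.613 -0.067  0.004] [ 0.636 -0.043  0.013] 
side slab z 0.002697886461536181
side brown 2803 [209.3 288. ] [0.465 0.226 0.006] [0.582 0.422 0.071]
   board 1790 z 0.0219 ((0.5238231420516968, 0.3229856789112091), (0.18855290114879608, 0.0724460631608963), 72.77094268798828)
   htop 340 z 0.0671 ((0.5203525424003601, 0.32402244210243225), (0.06746909767389297, 0.026415502652525902), 73.4928207397461)
side brown 1834 [271.6 337.1] [0.266 0.321 0.006] [0.407 0.387 0.054]
   board 1225 z 0.0168 ((0.33665788173675537, 0.353689968585968), (0.1394197642803192, 0.05175895243883133), 6.489926815032959)
side white 593 [279.6 181.9] [ 0.688 -0.299  0.004] [0.776 0.024 0.013] 
side white 2836 [324.3 212.3] [ 0.399 -0.275  0.004] [0.646 0.061 0.055] ((0.503790020942688, 0.031121835112571716), (0.11083953082561493, 0.042542070150375366), 8.200824737548828)
side white 123 [423.7 201.3] [ 0.3   -0.299  0.004] [ 0.352 -0.211  0.026] 
side white 394 [314.7 289.8] [0.318 0.151 0.004] [0.396 0.227 0.046] ((0.34144145250320435, 0.21441595256328583), (0.04137926548719406, 0.017542056739330292), 24.626245498657227)
```

View pics/crop1.png

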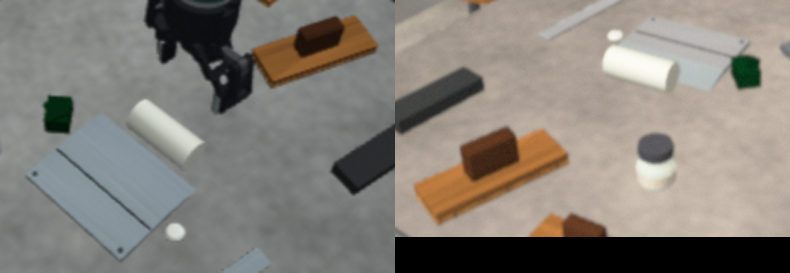

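The crop confirms the choice: the larger float, with a ~190×70 board at crop (315,50). The plate's dark line runs crop-left (60,150) to (150,228). The cylinder lies on the +y side of the plate. Next I measure the plate, line and cylinder, adding the wrist view.

```bash
python3 - <<'E'
from h import *
from rig import manip
d=manip.get_image("wrist"); np.savez("wrist0.npz",**d); cv2.imwrite("pics/wrist0.png",d["pixels"])
print(d["intrinsics"].tolist(),cam(d)[1])
for n,f in (("scene0",0),("side0",0),("wrist0",1)):
    d=load(n+".npz");C=cloud(d,f);X,Y,Z=np.moveaxis(C,-1,0); 
    sl=(X>.36)&(X<.7)&(Y>-.22)&(Y<.12)&(np.abs(Z)<.02)&(d["depth"]>0)
    hist=np.histogram(Z[sl],np.arange(-.004,.016,.001))[0]; print(n,"Z hist -4mm..",hist)
    # slab plane fit locally (ring around the plate)
    ring=sl&(Z<.0035)&(((Y>.07)|(Y<-.17)|(X<.38)|(X>.66)))
    P=C[ring]; A=np.c_[P[:,:2],np.ones(len(P))]; co,*_=np.linalg.lstsq(A,P[:,2],rcond=None)
    Zc=Z-(X*co[0]+Y*co[1]+co[2]); print("  slab fit",co.round(4),"std",np.std(P[:,2]-A@co).round(4))
    print("  hist corr",np.histogram(Zc[sl],np.arange(-.003,.014,.001))[0])
    # cylinder : axis & top
    cy=(X>.43)&(X<.58)&(Y>-.03)&(Y<.08)&(Zc>.018)&(Zc<.07)
    top=C[cy];
    if len(top)>50:
        print("  cyl n",len(top),"z99",np.percentile(Zc[cy],98).round(4), "rect",cv2.minAreaRect(np.float32(top[:,:2])))
        from scipy.optimize import least_squares
        f2=lambda p:np.abs((top[:,0]-.5)*-np.sin(p[1])+(top[:,1]-p[0])*np.cos(p[1]))
        res=lambda p:np.hypot((top[:,0]-.5)*-np.sin(p[1])+(top[:,1]-p[0])*np.cos(p[1]),Zc[cy]-p[2])-.025
        r=least_squares(res,[.03,.1,.025],loss="soft_l1",f_scale=.001); 
        t=(top[:,0]-.5)*np.cos(r.x[1])+(top[:,1]-r.x[0])*np.sin(r.x[1]); m=np.percentile(t,[.5,99.5]).mean()
        print("  cyl fit y@.5,ang,z",r.x.round(4),"rms",np.sqrt(np.mean(r.fun**2)).round(4),"centre",(.5+m*np.cos(r.x[1])).round(4),(r.x[0]+m*np.sin(r.x[1])).round(4),"len",np.ptp(t).round(3))
E
```

```text
[[309.70691628693146, 0.0, 322.09117947289576], [0.0, 309.70691628693146, 199.59507720506988], [0.0, 0.0, 1.0]] [0.57556    0.0702708  0.37354411]
scene0 Z hist -4mm.. [ 373  973 1751 2257 2097 1425  742  320  238  259  425  580  645  573
  348  168   42   16    8]
  slab fit [-0.0006  0.0006  0.0001] std 0.0016
  hist corr [ 783 1494 2177 2197 1662  955  399  248  232  368  553  625  616  433
  196   69]
  cyl n 747 z99 0.0517 rect ((0.505325973033905, 0.025344721972942352), (0.11043766140937805, 0.0497237928211689), 9.526473045349121)
  cyl fit y@.5,ang,z [0.0273 0.1398 0.0247] rms 0.0032 centre 0.5052 0.028 len 0.111
side0 Z hist -4mm.. [   0    1   12  104  428 1039 1626 1481  865  354  143   87  105  188
  344  446  390  249  107]
  slab fit [-0.0004 -0.0007  0.0023] std 0.0009
  hist corr [ 121  499 1140 1631 1443  789  304  127   86  121  207  364  466  363
  221   78]
  cyl n 845 z99 0.0515 rect ((0.5026575326919556, 0.03284290432929993), (0.11199397593736649, 0.048745475709438324), 11.491410255432129)
  cyl fit y@.5,ang,z [0.0263 0.1421 0.0252] rms 0.004 centre 0.5033 0.0268 len 0.113
wrist0 Z hist -4mm.. [    0    29  1296 10144 17961  7841  1366   734   770   766   778  1151
  3491  4543  1424   121    18    17    14]
  slab fit [0.0003 0.0002 0.0002] std 0.0008
  hist corr [  166  3431 15000 15393  4006   903   754   776   742   802  1694  4435
  3601   672    44    17]
  cyl n 4234 z99 0.0506 rect ((0.5056619644165039, 0.02873913198709488), (0.11114487051963806, 0.05030328780412674), 8.19624137878418)
  cyl fit y@.5,ang,z [0.0278 0.1441 0.0247] rms 0.0014 centre 0.5063 0.0288 len 0.111
```

View pics/wrist0.png

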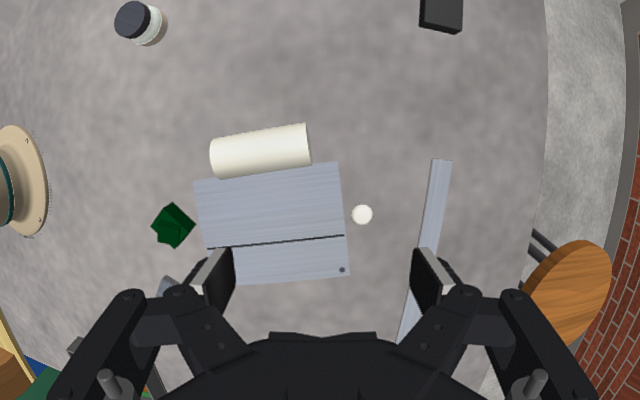

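The wrist view shows the cylinder at (260,150), the scribed line from (207,248) to (344,235), the button at (362,214), the cullet at (173,225) and the jar at (138,22). Plate height reads about 8.8 mm. Now I fit the line in two views.

```bash
python3 - <<'E'
from h import *
h=.0088
for n,f in (("wrist0",1),("scene0",0)):
    d=load(n+".npz");g=cv2.cvtColor(d["pixels"],cv2.COLOR_BGR2GRAY).astype(np.float32)
    bh=cv2.morphologyEx(g,cv2.MORPH_BLACKHAT,np.ones((7,7)))
    vv,uu=np.nonzero(bh>(30 if f else 14)); P=onplane(d,np.stack([uu,vv],1),h,f)
    k=(P[:,0]>.40)&(P[:,0]<.64)&(P[:,1]>-.14)&(P[:,1]<-.05); P=P[k]; w=bh[vv,uu][k]
    vx,vy,x0,y0=cv2.fitLine(np.float32(P[:,:2]),cv2.DIST_HUBER,0,.001,.001).ravel()
    for _ in range(4):
        e=(P[:,0]-x0)*-vy+(P[:,1]-y0)*vx; kk=np.abs(e)<.004
        vx,vy,x0,y0=cv2.fitLine(np.float32(P[kk][:,:2]),cv2.DIST_L2,0,.001,.001).ravel()
    t=(P[kk][:,0]-x0)*vx+(P[kk][:,1]-y0)*vy
    a=np.percentile(t,[.5,99.5]); v=np.array([vx,vy])
    m=np.array([x0,y0])+v*a.mean(); ang=np.arctan2(vy*np.sign(vx),abs(vx))
    print(n,len(t),"len",np.ptp(a).round(4),"mid",m.round(4),"ang",ang.round(4),"y at x=.51",(y0+(.51-x0)*vy/vx).round(4))
    # plate top extents, in line frame
    C=cloud(d,f); Q=C[(C[...,2]>.006)&(C[...,2]<.0125)&(C[...,0]>.36)&(C[...,0]<.62)&(C[...,1]<.0)&(C[...,1]>-.18)][:,:2]
    u=np.array([np.cos(ang),np.sin(ang)]); nn=np.array([u[1],-u[0]])
    print("  top extents along line",np.percentile((Q-m)@u,[1,99]).round(3),"across",np.percentile((Q-m)@nn,[1,99]).round(3))
    for c in ([.5063,.0288],[.5052,.028]):
        e=np.array(c)-m; print("  cyl in plate: x",(e@nn).round(4),"y",(e@u).round(4))
E
python3 - <<'E'
import numpy as np
from scipy.spatial.transform import Rotation as R
q=np.array([ 0.49947139,  0.49960737,  0.50051627, -0.50040411]);print(R.from_quat(q[[1,2,3,0]]).as_matrix().round(3))
E
```

```text
wrist0 370 len 0.1839 mid [ 0.5107 -0.0917] ang 0.1261 y at x=.51 -0.0918
  top extents along line [-0.094  0.095] across [-0.063  0.058]
  cyl in plate: x -0.1201 y 0.0108
  cyl in plate: x -0.1195 y 0.0096
scene0 158 len 0.1892 mid [ 0.5111 -0.0909] ang 0.1252 y at x=.51 -0.091
  top extents along line [-0.107  0.093] across [-0.064  0.061]
  cyl in plate: x -0.1193 y 0.0101
  cyl in plate: x -0.1187 y 0.0089
[[-0.002  1.    -0.   ]
 [ 0.    -0.    -1.   ]
 [-1.    -0.002 -0.   ]]
```

Plate line mid is (0.511, -0.0915) at 0.126 rad, and both views agree. The cylinder is at plate x ≈ -0.120, y ≈ +0.010, angle offset 0.017 rad. The float is at about (0.525, 0.3215) with its long axis at 73.5°. I move to hover over it.

```bash
python3 -m creep '{"delta_pos":[[0.5,-0.5,-3],[1,-1.2,-7.5],[1.5,-2,-12],[2,-2.7,-16.5],[2.5,-3.4,-21],[3,-4.1,-25.5],[3,-4.6,-29.5],[3,-4.95,-32.15],[3,-4.95,-32.15],[3,-4.95,-32.15]],"dr":[[0.03,0,0],[0.07,0,0],[0.11,0,0],[0.15,0,0],[0.19,0,0],[0.23,0,0],[0.26,0,0],[0.288,0,0],[0.288,0,0],[0.288,0,0]]}' 1
python3 - <<'E'
from h import *
from rig import manip
s=manip.get_state(); print(s["clock"],s["position"],s["ee_rot"],s["contact_force"])
d=manip.get_image("wrist"); np.savez("wrist1.npz",**d); cv2.imwrite("pics/wrist1.png",d["pixels"])
C=cloud(d,True);hsv=cv2.cvtColor(d["pixels"],cv2.COLOR_BGR2HSV);X,Y,Z=np.moveaxis(C,-1,0)
br=(hsv[...,0]<16)&(hsv[...,1]>100)&(X>.43)&(X<.62)&(Y>.19)&(Y<.45)
for nm,lo,hi in (("board",.014,.026),("htop",.06,.072)):
    Q=C[br&(Z>lo)&(Z<hi)]; print(nm,len(Q),np.median(Q[:,2]),cv2.minAreaRect(np.float32(Q[:,:2])), np.percentile(Q,[1,99],axis=0).round(3).tolist())
E
```

```text
clock: 1.15
position: [0.5251, 0.3217, 0.2008]
ee_rot: [-0.424, -0.566, -0.423, 0.567]
contact_force: [-0.2, -0.3, 0.4]
width: 0.0855
1.15 [0.52511856 0.32165782 0.20078948] [-0.42378251 -0.56573981 -0.42340549  0.56663449] [-0.20592005 -0.28127459  0.39617581]
board 8470 0.020351802573128602 ((0.5270302891731262, 0.3231027126312256), (0.1882513016462326, 0.06934354454278946), 73.22319030761719) [[0.475, 0.232, 0.019], [0.58, 0.416, 0.022]]
htop 2132 0.06612833804659429 ((0.5271625518798828, 0.32348760962486267), (0.06874129921197891, 0.02818913199007511), 74.58734130859375) [[0.508, 0.29, 0.062], [0.546, 0.357, 0.068]]
```

Board and handle measured from the second wrist place: centre (0.527, 0.323), board top 20.4 mm, handle top 66 mm. That matches the stated sizes. Descend and grip.

```bash
python3 -m creep '{"delta_pos":[[2,0.15,-0.2],[5,0.15,-0.2],[8,0.15,-0.2],[11,0.15,-0.2],[13,0.15,-0.2],[15,0.15,-0.2],[16.5,0.15,-0.2],[17.4,0.15,-0.2],[17.4,0.15,-0.2],[17.4,0.15,-0.2]],"dr":[[0,0,0],[0,0,0],[0,0,0],[0,0,0],[0,0,0],[0,0,0],[0,0,0],[0,0,0],[0,0,0],[0,0,0]]}' 1
python3 -m creep '{"delta_pos":[[0,0,0],[0,0,0],[0,0,0],[0,0,0],[0,0,0],[0,0,0],[0,0,0],[0,0,0]],"dr":[[0,0,0],[0,0,0],[0,0,0],[0,0,0],[0,0,0],[0,0,0],[0,0,0],[0,0,0]]}' -1 80
python3 -c "
from rig import manip
print(manip.get_state())"
```

```text
clock: 2.2
position: [0.5282, 0.3225, 0.0279]
ee_rot: [0.423, 0.567, 0.423, -0.566]
contact_force: [-0.4, -0.4, 0.4]
width: 0.0855
clock: 3.0
position: [0.5279, 0.3233, 0.0279]
ee_rot: [0.423, 0.567, 0.423, -0.566]
contact_force: [-0.4, 0.6, 5.7]
width: 0.0275
{'clock': 3.0, 'qpos': array([4.37078241e-01, 5.09752614e-01, 1.68171623e+00, 1.17568988e-04,
       9.49010956e-01, 7.24907820e-01]), 'qd': array([ 5.29988822e-04, -6.94303364e-04,  4.68100314e-04,  9.38742592e-04,
        8.86841051e-05,  6.95396451e-04]), 'effort': array([-2.75503742e-01, -4.62786341e+01, -1.74920779e+01, -1.31605994e-01,
       -1.77917336e-01,  2.40884267e-02]), 'position': array([0.52789075, 0.3232786 , 0.02790449]), 'ee_rot': array([ 0.42314912,  0.56694684,  0.42305558, -0.56616259]), 'contact_force': array([-0.36128768,  0.5530635 ,  5.65644601]), 'moment': array([ 0.06567165,  0.18732617, -0.00412822]), 'width': 0.02750598921986718}
```

```bash
python3 -m creep '{"delta_pos":[[-1,0,0],[-2.5,0,0],[-4.5,0,0],[-6.5,0,0],[-8,0,0],[-8,0,0],[-8,0,0]],"dr":[[0,0,0],[0,0,0],[0,0,0],[0,0,0],[0,0,0],[0,0,0],[0,0,0]]}' -1 80
python3 -m creep '{"delta_pos":[[0,0.4,2],[0,0.9,5],[0,1.4,8.5],[0,1.9,12],[0,2.4,15.5],[0,3,19],[0,3.5,22],[0,3.8,23.4],[0,3.8,23.4],[0,3.8,23.4]],"dr":[[-0.04,0,0],[-0.1,0,0],[-0.16,0,0],[-0.22,0,0],[-0.28,0,0],[-0.34,0,0],[-0.39,0,0],[-0.42,0,0],[-0.42,0,0],[-0.42,0,0]]}' -1
cat > st.py <<'E'
from h import *
from rig import manip
import sys
s=manip.get_state(); np.set_printoptions(suppress=True,precision=4); q=s["ee_rot"]
from scipy.spatial.transform import Rotation as R
M=R.from_quat(q[[1,2,3,0]]).as_matrix()
print(s["clock"],s["position"],"F",s["contact_force"],"M",s["moment"],"yaw",np.arctan2(M[1,1],M[0,1]),"toolx",M[:,0])
for n in sys.argv[2:]:
    d=manip.get_image(n); np.savez(f"{n}{sys.argv[1]}.npz",**d); cv2.imwrite(f"pics/{n}{sys.argv[1]}.png",d["pixels"])
E
python3 st.py 2 scene side wrist; python3 - <<'E'
from h import *
import cv2
for n in("side2","scene2"):
    d=load(n+".npz");C=cloud(d);hsv=cv2.cvtColor(d["pixels"],cv2.COLOR_BGR2HSV);X,Y,Z=np.moveaxis(C,-1,0)
    br=(hsv[...,0]<16)&(hsv[...,1]>100)&(X>.4)&(X<.6)&(Y>-.05)&(Y<.25)&(Z>.04)
    P=C[br]; print(n,len(P),np.histogram(P[:,2],np.arange(.06,.16,.005))[0])
    Q=P[(P[:,2]>np.percentile(P[:,2],40)-.2)]
    print(cv2.minAreaRect(np.float32(Q[:,:2])),P.min(0),P.max(0))
a=load("side2.npz")["pixels"][120:320,200:450];b=load("scene2.npz")["pixels"][100:300,220:470]
cv2.imwrite("pics/c2.png",cv2.resize(np.hstack([a,b]),(800,320),interpolation=cv2.INTER_CUBIC))
E
```

```text
clock: 3.7
position: [0.5271, 0.3227, 0.1069]
ee_rot: [-0.423, -0.566, -0.423, 0.567]
contact_force: [-0.4, -0.1, -2.6]
width: 0.0269
clock: 4.7
position: [0.4969, 0.0878, 0.1065]
ee_rot: [0.531, 0.466, 0.532, -0.467]
contact_force: [0.1, -0.3, -1.3]
width: 0.0274
4.7 [0.4969 0.0878 0.1065] F [ 0.1078 -0.3052 -1.3308] M [ 0.0051  0.0347 -0.0021] yaw 0.13041787189499124 toolx [-0.0018  0.0005 -1.    ]
side2 1673 [  0   0   0   1  60 120 130 235 781  32  24  36  27  27  30  26  30 100
   1]
((0.4838866889476776, 0.09029357135295868), (0.19879792630672455, 0.08873385190963745), 82.70993041992188) [ 0.43236717 -0.0089434   0.07974245] [0.52920517 0.18730007 0.50407775]
scene2 1319 [  0   0   0   2  42  54  75 736 120  18  19  16  18  17  15  19  96  38
   1]
((0.5128298997879028, 0.0866912379860878), (0.09943614900112152, 0.1908854991197586), 6.61199951171875) [ 0.46456533 -0.01220666  0.07769254] [0.56300566 0.18315504 0.20643454]
```

View pics/c2.png

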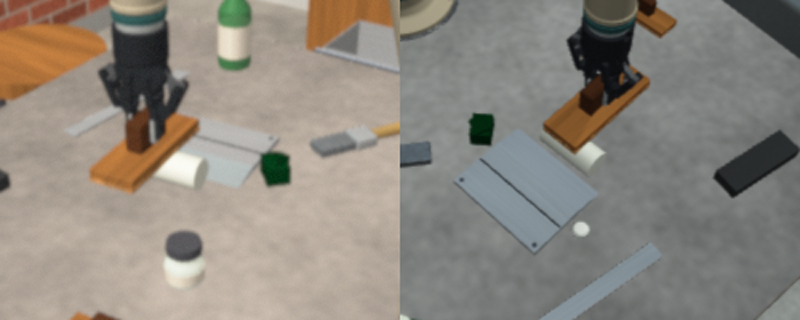

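The picture shows the float held over the cylinder, its leading half above it and the way clear. I check the board's tilt and height from depth.

```bash
cat > tilt.py <<'E'
from h import *
import sys
def tilt(t,tcp,yaw):
    for n in("side","scene"):
        d=load(f"{n}{t}.npz");C=cloud(d);hsv=cv2.cvtColor(d["pixels"],cv2.COLOR_BGR2HSV)
        l=np.array([-np.sin(yaw),np.cos(yaw)]);w=np.array([np.cos(yaw),np.sin(yaw)])
        e=C[...,:2]-tcp[:2];a,b=e@l,e@w;Z=C[...,2];zt=tcp[2]-.0079
        m=(hsv[...,0]<18)&(hsv[...,1]>100)&(abs(a)<.093)&(abs(b)<.034)&(abs(Z-zt)<.012)&(abs(a)>.04)
        A=np.c_[a[m],b[m],np.ones(m.sum())];z=Z[m]
        for _ in range(4):
            co=np.linalg.lstsq(A,z,rcond=None)[0];k=abs(z-A@co)<.0035;A,z=A[k],z[k]
        print(n,len(z),"slope along(+y end)",co[0].round(4),"across",co[1].round(4),"boardtop z",co[2].round(4),"rms",np.std(z-A@co).round(4),"a range",A[:,0].min().round(3),A[:,0].max().round(3))
E
python3 -c "
from tilt import *
tilt(2,np.array([.4969,.0878,.1065]),.1304)"
```

```text
side 582 slope along(+y end) -0.0038 across 0.0048 boardtop z 0.1013 rms 0.0011 a range -0.092 0.093
scene 528 slope along(+y end) 0.0012 across -0.008 boardtop z 0.0984 rms 0.0015 a range -0.093 0.092
```

```bash
python3 -m creep '{"delta_pos":[[0.5,0.1,0],[1.2,0.1,0],[1.8,0.1,0],[2.2,0.1,0],[2.5,0.1,0],[2.5,0.1,0],[2.5,0.1,0]],"dr":[[0,0,0],[0,0,0],[0,0,0],[0,0,0],[0,0,0],[0,0,0],[0,0,0]]}' -1 120
python3 -m creep '{"delta_pos":[[0.1,0,0],[0.1,0,0],[0.1,0,0]],"dr":[[0,0,0],[0,0,0],[0,0,0]]}'
python3 -m creep '{"delta_pos":[[0.1,0,0],[0.1,0,0],[0.1,0,0]],"dr":[[0,0,0],[0,0,0],[0,0,0]]}'
python3 -m creep '{"delta_pos":[[0.05,0,0],[0.05,0,0],[0.05,0,0]],"dr":[[0,0,0],[0,0,0],[0,0,0]]}'
```

```text
clock: 5.55
position: [0.4986, 0.0879, 0.0823]
ee_rot: [0.532, 0.466, 0.532, -0.466]
contact_force: [-0.3, 0.5, -2.1]
width: 0.0267
clock: 5.85
position: [0.4986, 0.0879, 0.0814]
ee_rot: [0.532, 0.466, 0.532, -0.466]
contact_force: [0.5, 0.5, -1.7]
width: 0.0268
clock: 6.15
position: [0.4985, 0.0879, 0.0803]
ee_rot: [0.532, 0.466, 0.532, -0.466]
contact_force: [0.3, 0.9, -1.7]
width: 0.0268
clock: 6.45
position: [0.4985, 0.088, 0.0798]
ee_rot: [0.532, 0.466, 0.532, -0.466]
contact_force: [-0.2, -0.1, -3.4]
width: 0.0271
```

```bash
for i in 1 2; do python3 -m creep '{"delta_pos":[[0.05,0,0],[0.05,0,0],[0.05,0,0]],"dr":[[0,0,0],[0,0,0],[0,0,0]]}' | sed -n 2,4p; python3 st.py x; done
```

```text
position: [0.4985, 0.088, 0.0793]
ee_rot: [0.532, 0.466, 0.532, -0.466]
contact_force: [0.1, -0.1, -1.2]
6.75 [0.4985 0.088  0.0793] F [ 0.1241 -0.0724 -1.2282] M [0.007  0.0134 0.0091] yaw 0.13200938030409554 toolx [ 0.0001 -0.     -1.    ]
position: [0.4985, 0.088, 0.0788]
ee_rot: [0.532, 0.466, 0.532, -0.466]
contact_force: [-0.7, 0.4, -1.5]
7.05 [0.4985 0.088  0.0788] F [-0.7169  0.434  -1.542 ] M [ 0.047   0.0014 -0.0139] yaw 0.13204633496883855 toolx [ 0. -0. -1.]
```

```bash
python3 -m creep '{"delta_pos":[[0.05,0,0],[0.05,0,0],[0.05,0,0]],"dr":[[0,0,0],[0,0,0],[0,0,0]]}' | sed -n 2,4p;  python3 st.py x; python3 -m creep '{"delta_pos":[[0.03,0,0],[0.03,0,0]],"dr":[[0,0,0],[0,0,0]]}' | sed -n 2,4p; python3 st.py x
```

```text
position: [0.4985, 0.0879, 0.0783]
ee_rot: [0.532, 0.466, 0.532, -0.466]
contact_force: [0.1, -0.7, -1.5]
7.35 [0.4985 0.0879 0.0783] F [ 0.0924 -0.6702 -1.5402] M [-0.0115 -0.0092  0.0405] yaw 0.13189612353091257 toolx [ 0. -0. -1.]
position: [0.4985, 0.0879, 0.078]
ee_rot: [0.532, 0.466, 0.532, -0.466]
contact_force: [0.1, -0.3, -1.9]
7.55 [0.4985 0.0879 0.078 ] F [ 0.1033 -0.2551 -1.8925] M [0.0748 0.0112 0.0485] yaw 0.13195569869759363 toolx [ 0. -0. -1.]
```

```bash
python3 -m creep '{"delta_pos":[[0.04,0,0],[0.04,0,0],[0.04,0,0]],"dr":[[0,0,0],[0,0,0],[0,0,0]]}' | sed -n 2,2p;  python3 st.py x; python3 -m creep '{"delta_pos":[[0.03,0,0],[0.03,0,0],[0.03,0,0]],"dr":[[0,0,0],[0,0,0],[0,0,0]]}' | sed -n 2,2p; python3 st.py x
```

```text
position: [0.4986, 0.0879, 0.0778]
7.85 [0.4986 0.0879 0.0778] F [-0.7017  0.1078  0.5782] M [-0.194   0.0928 -0.0256] yaw 0.13208696434628325 toolx [ 0.0003 -0.0002 -1.    ]
position: [0.4986, 0.0879, 0.0776]
8.15 [0.4986 0.0879 0.0776] F [-1.0572  0.306   4.581 ] M [-0.4032  0.254  -0.0344] yaw 0.13204959325617796 toolx [ 0.0003 -0.0002 -1.    ]
```

Contact is made: Fz is about 6.6 N above baseline, and Mx agrees with a contact point about 60 mm from the handle. My suggests the load sits at the board's -x edge, so I add a tiny roll to level it.

```bash
python3 -m creep '{"delta_pos":[[0,0,0],[0,0,0],[0,0,0]],"dr":[[0,0,-0.004],[0,0,-0.004],[0,0,-0.004]]}' | sed -n 2,2p;  python3 st.py x; python3 -m creep '{"delta_pos":[[0.01,0,0],[0.01,0,0],[0.01,0,0]],"dr":[[0,0,-0.004],[0,0,-0.004],[0,0,-0.004]]}' | sed -n 2,2p; python3 st.py x
```

```text
position: [0.4987, 0.0879, 0.0776]
8.45 [0.4987 0.0879 0.0776] F [-2.3921 -0.1674  5.8776] M [-0.4516  0.1834 -0.103 ] yaw 0.13198618873601853 toolx [-0.0035 -0.0007 -1.    ]
position: [0.4988, 0.0879, 0.0777]
8.75 [0.4988 0.0879 0.0777] F [-1.775  -0.151   5.8655] M [-0.52    0.1629 -0.1099] yaw 0.13203114316945716 toolx [-0.007  -0.0013 -1.    ]
```

```bash
python3 -m creep '{"delta_pos":[[-0.01,0,0.1],[-0.01,0,0.3],[-0.01,0,0.6],[-0.01,0,1.0],[-0.01,0,1.4],[-0.01,0,1.7],[-0.01,0,1.9],[-0.01,0,2.0],[-0.01,0,2.0]],"dr":[[0,0,0],[0,0,0],[0,0,0],[0,0,0],[0,0,0],[0,0,0],[0,0,0],[0,0,0],[0,0,0]]}' | sed -n 2,2p;  python3 st.py 3 scene side wrist
```

```text
position: [0.5017, 0.0679, 0.0778]
9.65 [0.5017 0.0679 0.0778] F [-1.5686 -0.8681  4.6159] M [-0.4249  0.0245 -0.1007] yaw 0.13174879447519947 toolx [-0.0066 -0.0013 -1.    ]
```

```bash
cat > cyl.py <<'E'
from h import *
from scipy.optimize import least_squares
import sys
mid=np.array([.5108,-.0915]);th=.126;u=np.array([np.cos(th),np.sin(th)]);n=np.array([u[1],-u[0]])
def cyl(t,zc,x0):   # zc: expected axis height, x0: expected plate x
    for nm,f,dz in(("scene",0,0),("side",0,.0024),("wrist",1,0.0001)):
        try: d=load(f"{nm}{t}.npz")
        except Exception: continue
        C=cloud(d,f); e=C[...,:2]-mid; a,b,Z=e@n,e@u,C[...,2]-dz
        hsv=cv2.cvtColor(d["pixels"],cv2.COLOR_BGR2HSV)
        m=(hsv[...,1]<45)&(hsv[...,2]>120)&(abs(a-x0)<.03)&(abs(b-.01)<.075)&(Z>zc-.008)&(Z<zc+.024)
        m=cv2.erode(m.astype(np.uint8),np.ones((2,2)))>0
        a,b,Z=a[m],b[m],Z[m]
        if len(a)<60: print(nm,"few",len(a)); continue
        r=least_squares(lambda p:np.hypot((a-p[0])*np.cos(p[1])-(b-.01)*np.sin(p[1]),Z-zc)-.025,[x0,0],loss="soft_l1",f_scale=.001)
        print(nm,len(a),"plate x",r.x[0].round(4),"ang",r.x[1].round(4),"rms",np.sqrt(np.mean(r.fun**2)).round(4),"b range",np.percentile(b,[1,99]).round(3))
if __name__=="__main__": cyl(sys.argv[1],float(sys.argv[2]),float(sys.argv[3]))
E
python3 cyl.py 0 .025 -.12; python3 cyl.py 2 .025 -.12; python3 cyl.py 3 .025 -.11
```

```text
scene 356 plate x -0.1195 ang -0.0118 rms 0.0044 b range [-0.04   0.064]
side 565 plate x -0.1182 ang -0.0155 rms 0.0047 b range [-0.048  0.058]
wrist 2353 plate x -0.1199 ang -0.0182 rms 0.0015 b range [-0.042  0.065]
scene 200 plate x -0.1198 ang -0.0144 rms 0.0059 b range [-0.04   0.064]
side 316 plate x -0.1187 ang -0.0332 rms 0.0062 b range [-0.047  0.009]
wrist 240 plate x -0.1196 ang -0.0171 rms 0.0007 b range [-0.044  0.064]
scene 127 plate x -0.1099 ang -0.0024 rms 0.0075 b range [-0.041  0.064]
side 219 plate x -0.1083 ang -0.0281 rms 0.0071 b range [-0.048 -0.01 ]
wrist 760 plate x -0.1094 ang -0.0179 rms 0.0006 b range [-0.044  0.064]
```

Wrist view: the cylinder moved 10 mm for 20 mm of sole travel, so it rolls without slip; plate x = -0.1095. On to the bevel's foot.

```bash
python3 -m creep '{"delta_pos":[[0,0,0.2],[0,0,0.5],[0,0,0.9],[0,0,1.3],[0,0,1.7],[0,0,2.1],[0,0,2.4],[0,0,2.6],[0,0,2.6]],"dr":[[0,0,0],[0,0,0],[0,0,0],[0,0,0],[0,0,0],[0,0,0],[0,0,0],[0,0,0],[0,0,0]]}' | sed -n 2,2p;  python3 st.py 4 wrist; python3 cyl.py 4 .025 -.096
```

```text
position: [0.5054, 0.042, 0.0779]
10.7 [0.5054 0.042  0.0779] F [-0.7083 -1.1728  4.9649] M [-0.2647 -0.0033 -0.0929] yaw 0.13172737902072587 toolx [-0.006  -0.0013 -1.    ]
wrist 1302 plate x -0.0963 ang -0.018 rms 0.0006 b range [-0.044  0.064]
```

```bash
python3 -m creep '{"delta_pos":[[0,0,0.2],[-0.02,0,0.5],[-0.06,0,0.9],[-0.093,0,1.3],[-0.127,0,1.7],[-0.16,0,2.1],[-0.177,0,2.3],[-0.185,0,2.4],[-0.185,0,2.4]],"dr":[[0,0,0],[0,0,0],[0,0,0],[0,0,0],[0,0,0],[0,0,0],[0,0,0],[0,0,0],[0,0,0]]}' | sed -n 2,2p;  python3 st.py 5 wrist; python3 cyl.py 5 .0267 -.0845
```

```text
position: [0.5089, 0.0184, 0.0797]
11.65 [0.5089 0.0184 0.0797] F [0.1527 0.4387 4.7307] M [ 0.0031 -0.1565 -0.0093] yaw 0.1315348106836592 toolx [-0.0053 -0.0008 -1.    ]
wrist 1339 plate x -0.0846 ang -0.015 rms 0.0006 b range [-0.043  0.065]
```

```bash
python3 -m creep '{"delta_pos":[[-0.017,0,0.2],[-0.042,0,0.5],[-0.075,0,0.9],[-0.108,0,1.3],[-0.141,0,1.7],[-0.174,0,2.1],[-0.207,0,2.5],[-0.232,0,2.8],[-0.248,0,3.0],[-0.248,0,3.0]],"dr":[[0,0,0.002],[0,0,0.002],[0,0,0.002],[0,0,0.002],[0,0,0.002],[0,0,0.002],[0,0,0.002],[0,0,0.002],[0,0,0.002],[0,0,0.002]]}' | sed -n 2,2p;  python3 st.py 6 wrist; python3 cyl.py 6 .0292 -.07
```

```text
position: [0.5132, -0.0114, 0.0822]
12.7 [ 0.5132 -0.0114  0.0822] F [0.6472 1.0498 4.7772] M [ 0.1427 -0.1349  0.0229] yaw 0.13132965340550107 toolx [-0.003  -0.0006 -1.    ]
wrist 1645 plate x -0.0697 ang -0.016 rms 0.0005 b range [-0.043  0.065]
```

```bash
python3 -m creep '{"delta_pos":[[-0.017,0,0.2],[-0.05,0,0.6],[-0.091,0,1.1],[-0.132,0,1.6],[-0.174,0,2.1],[-0.215,0,2.6],[-0.257,0,3.1],[-0.298,0,3.6],[-0.331,0,4.0],[-0.331,0,4.0]],"dr":[[0,0,0],[0,0,0],[0,0,0],[0,0,0],[0,0,0],[0,0,0],[0,0,0],[0,0,0],[0,0,0],[0,0,0]]}' | sed -n 2,2p;  python3 st.py 7 wrist; python3 cyl.py 7 .0325 -.05
```

```text
position: [0.5189, -0.0516, 0.0856]
13.75 [ 0.5189 -0.0516  0.0856] F [3.8189 1.1271 4.728 ] M [ 0.3601 -0.665  -0.0033] yaw 0.13113133210897268 toolx [-0.0021 -0.0012 -1.    ]
wrist 1658 plate x -0.0496 ang -0.0163 rms 0.0005 b range [-0.042  0.065]
```

Fx has built up to 3.8 N, most likely axial friction: the sole heads about 0.011 rad off the cylinder's own rolling direction. I ease that sideways while crossing the crest.

```bash
python3 -m creep '{"delta_pos":[[-0.017,0.02,0.2],[-0.05,0.04,0.6],[-0.091,0.06,1.1],[-0.116,0.07,1.5],[-0.126,0.08,1.9],[-0.126,0.085,2.3],[-0.126,0.09,2.7],[-0.126,0.095,3.0],[-0.126,0.1,3.2],[-0.126,0.1,3.2]],"dr":[[0,0,0],[0,0,0],[0,0,0],[0,0,0],[0,0,0],[0,0,0],[0,0,0],[0,0,0],[0,0,0],[0,0,0]]}' | sed -n 2,2p;  python3 st.py 8 wrist; python3 cyl.py 8 .0338 -.0335
```

```text
position: [0.5233, -0.0833, 0.0868]
14.8 [ 0.5233 -0.0833  0.0868] F [1.3776 0.4892 6.7154] M [ 0.2818 -0.4482 -0.0442] yaw 0.13140046165445884 toolx [-0.0035 -0.0016 -1.    ]
wrist 1704 plate x -0.0337 ang -0.0164 rms 0.0005 b range [-0.042  0.066]
```

```bash
python3 -m creep '{"delta_pos":[[-0.015,0.02,0.2],[-0.015,0.04,0.6],[-0.015,0.05,1.1],[-0.015,0.055,1.6],[-0.015,0.06,2.1],[-0.015,0.065,2.6],[-0.015,0.07,3.1],[-0.015,0.075,3.5],[-0.015,0.08,3.8],[-0.015,0.08,3.8]],"dr":[[0,0,0],[0,0,0],[0,0,0],[0,0,0],[0,0,0],[0,0,0],[0,0,0],[0,0,0],[0,0,0],[0,0,0]]}' | sed -n 2,2p;  python3 st.py 9 wrist scene; python3 cyl.py 9 .0338 -.0145
```

```text
position: [0.5287, -0.1208, 0.0867]
15.85 [ 0.5287 -0.1208  0.0867] F [ 2.1941 -0.0399  5.3875] M [ 0.3569 -0.4754 -0.139 ] yaw 0.1310572303079067 toolx [-0.0044 -0.0012 -1.    ]
scene 118 plate x -0.012 ang -0.0742 rms 0.008 b range [0.049 0.066]
wrist 1753 plate x -0.0148 ang -0.016 rms 0.0005 b range [-0.042  0.066]
```

View pics/wrist9.png

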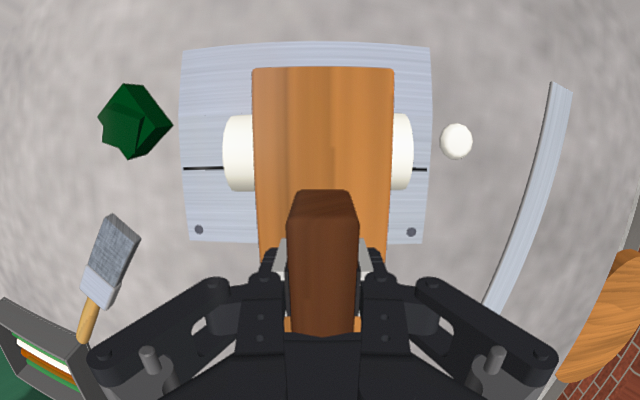

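The wrist view shows the cylinder's ends on both sides of the board, spanning (222–252, 153) and (392–413, 150). The line ends sit at (183,168) and (427,170), a little ahead. I re-measure the line in this same image.

```bash
cat > line.py <<'E'
from cyl import *
def line(t):
    d=load(f"wrist{t}.npz");g=cv2.cvtColor(d["pixels"],cv2.COLOR_BGR2GRAY).astype(np.float32)
    bh=cv2.morphologyEx(g,cv2.MORPH_BLACKHAT,np.ones((9,9)));vv,uu=np.nonzero(bh>30)
    e=onplane(d,np.stack([uu,vv],1),.0088,True)[:,:2]-mid;a,b=e@n,e@u
    for nm,k in(("-y",(b>-.091)&(b<-.06)),("+y",(b>.08)&(b<.092))):
        k&=abs(a)<.012; print(nm,k.sum(),"a",np.median(a[k]).round(4),"b",b[k].min().round(3),b[k].max().round(3))
line(sys.argv[1])
E
python3 line.py 9; python3 line.py 0
```

```text
-y 153 a -0.0001 b -0.091 -0.061
+y 69 a 0.0002 b 0.081 0.092
-y 67 a 0.0015 b -0.09 -0.06
+y 29 a 0.0003 b 0.08 0.092
```

Line at plate x = 0.000 in the same view. 14.8 mm remain, so the sole goes 29.6 mm further.

```bash
python3 -m creep '{"delta_pos":[[0,0.02,0.2],[0,0.03,0.6],[0,0.04,1.1],[0,0.05,1.6],[0,0.06,2.1],[0,0.06,2.5],[0,0.06,2.8],[0,0.06,2.96],[0,0.06,2.96],[0,0.06,2.96]],"dr":[[0,0,0],[0,0,0],[0,0,0],[0,0,0],[0,0,0],[0,0,0],[0,0,0],[0,0,0],[0,0,0],[0,0,0]]}' | sed -n 2,2p;  python3 st.py 10 wrist; python3 cyl.py 10 .0338 0; python3 line.py 10;  python3 -m creep '{"delta_pos":[[0,0,0],[0,0,0],[0,0,0],[0,0,0]],"dr":[[0,0,0],[0,0,0],[0,0,0],[0,0,0]]}' | sed -n 2,2p; python3 st.py 11 wrist;python3 cyl.py 11 .0338 0
```

```text
position: [0.5328, -0.1496, 0.0866]
16.95 [ 0.5328 -0.1496  0.0866] F [1.8313 0.7824 5.491 ] M [ 0.4967 -0.3467 -0.0821] yaw 0.13117354080650942 toolx [-0.0051 -0.0007 -1.    ]
wrist 1828 plate x -0.0003 ang -0.0156 rms 0.0005 b range [-0.042  0.066]
-y 163 a -0.0002 b -0.091 -0.06
+y 62 a 0.0001 b 0.082 0.092
position: [0.5328, -0.1496, 0.0866]
17.4 [ 0.5328 -0.1496  0.0866] F [ 1.3106 -0.4295  5.2938] M [ 0.4837 -0.3412 -0.0741] yaw 0.13129909892752664 toolx [-0.005  -0.0007 -1.    ]
wrist 1807 plate x -0.0003 ang -0.0152 rms 0.0005 b range [-0.042  0.066]
```

On the line: x = -0.3 mm, angle 0.015 rad, pressing about 7 N, at rest. Lift off straight up, gently at first.

```bash
python3 -m creep '{"delta_pos":[[-0.02,0,0],[-0.04,0,0],[-0.06,0,0],[-0.1,0,0],[-0.2,0,0],[-0.5,0,0],[-1.2,0,0],[-2.5,0,0],[-4,0,0],[-4,0,0]],"dr":[[0,0,0],[0,0,0],[0,0,0],[0,0,0],[0,0,0],[0,0,0],[0,0,0],[0,0,0],[0,0,0],[0,0,0]]}' | sed -n 2,2p;  python3 st.py 12 wrist side scene; python3 cyl.py 12 .0338 0; python3 -c "
from tilt import *
tilt(12,np.array([.5328,-.1496,.1266]),.131)"
```

```text
position: [0.5338, -0.1498, 0.1283]
18.45 [ 0.5338 -0.1498  0.1283] F [ 0.7187 -0.1569 -2.7098] M [-0.0066 -0.0496  0.009 ] yaw 0.1322448818036532 toolx [-0.0025 -0.0026 -1.    ]
scene 180 plate x 0.0008 ang -0.0391 rms 0.0067 b range [0.033 0.066]
side 502 plate x 0.0013 ang -0.011 rms 0.0048 b range [-0.045  0.061]
wrist 342 plate x -0.0007 ang -0.0194 rms 0.0005 b range [-0.042 -0.033]
side 311 slope along(+y end) -0.0105 across 0.0049 boardtop z 0.1221 rms 0.0011 a range -0.093 0.093
scene 1007 slope along(+y end) 0.0005 across -0.0085 boardtop z 0.1181 rms 0.0014 a range -0.093 0.093
```

```bash
python3 -m creep '{"delta_pos":[[-0.5,0.1,-1],[-0.5,0.4,-3.5],[-0.5,0.8,-7],[-0.5,1.2,-10.5],[-0.5,1.7,-14],[-0.5,2.1,-17.5],[-0.5,2.5,-21],[-0.5,2.8,-23.5],[-0.5,2.97,-25],[-0.5,2.97,-25]],"dr":[[0,0,0],[0,0,0],[0,0,0],[0,0,0],[0,0,0],[0,0,0],[0,0,0],[0,0,0],[0,0,0],[0,0,0]]}' | sed -n 2,2p
python3 -m creep '{"delta_pos":[[0,0.1,-1],[0,0.4,-3.5],[0,0.8,-7],[0,1.2,-10.5],[0,1.7,-14],[0,2.1,-17.5],[0,2.4,-20],[0,2.6,-21.5],[0,2.6,-22],[0,2.6,-22]],"dr":[[0.03,0,0],[0.08,0,0],[0.13,0,0],[0.19,0,0],[0.25,0,0],[0.31,0,0],[0.37,0,0],[0.41,0,0],[0.42,0,0],[0.42,0,0]]}' | sed -n 2,2p; python3 st.py 13 wrist scene side; python3 cyl.py 13 .0338 0;python3 -c "
from tilt import *
tilt(13,np.array([.527,.323,.1325]),-.289)"
```

```text
position: [0.5287, 0.1045, 0.1309]
position: [0.5261, 0.3234, 0.1306]
20.6 [0.5261 0.3234 0.1306] F [-0.2764  0.4229 -1.6656] M [0.023  0.0129 0.0052] yaw -0.28725802659200095 toolx [-0.0065 -0.0019 -1.    ]
scene 413 plate x -0.0003 ang -0.018 rms 0.0043 b range [-0.039  0.066]
side 499 plate x 0.0007 ang -0.0162 rms 0.0047 b range [-0.045  0.06 ]
wrist few 0
side 1018 slope along(+y end) -0.0066 across -0.0033 boardtop z 0.1249 rms 0.001 a range -0.093 0.092
scene 531 slope along(+y end) -0.006 across -0.0108 boardtop z 0.1226 rms 0.0014 a range -0.093 0.091
```

```bash
python3 -m creep '{"delta_pos":[[1,0,0],[2.5,0,0],[4.5,0,0],[6.5,0,0],[8,0,0],[9,0,0],[9.6,0,0],[9.9,0,0],[9.9,0,0],[9.9,0,0]],"dr":[[0,0,0.003],[0,0,0.006],[0,0,0.006],[0,0,0.006],[0,0,0.006],[0,0,0.006],[0,0,0.006],[0,0,0.006],[0,0,0.006],[0,0,0.006]]}' | sed -n 2,2p; python3 st.py x; python3 -m creep '{"delta_pos":[[0.05,0,0],[0.1,0,0],[0.15,0,0],[0.2,0,0],[0.2,0,0]],"dr":[[0,0,0],[0,0,0],[0,0,0],[0,0,0],[0,0,0]]}' | sed -n 2,2p; python3 st.py x;
```

```text
position: [0.526, 0.3242, 0.0327]
21.75 [0.526  0.3242 0.0327] F [-0.2483  0.327  -2.0813] M [-0.063   0.0372  0.03  ] yaw -0.28798448601862764 toolx [ 0.0011 -0.002  -1.    ]
position: [0.5254, 0.3239, 0.0299]
22.25 [0.5254 0.3239 0.0299] F [ 0.3746 -0.591  -1.8011] M [ 0.0599 -0.0324 -0.016 ] yaw -0.2879716199979125 toolx [-0.0003 -0.0026 -1.    ]
```

```bash
python3 -m creep '{"delta_pos":[[0.04,0,0],[0.08,0,0],[0.12,0,0],[0.16,0,0],[0.16,0,0],[0.16,0,0]],"dr":[[0,0,0],[0,0,0],[0,0,0],[0,0,0],[0,0,0],[0,0,0]]}' | sed -n 2,2p; python3 st.py x
```

```text
position: [0.5255, 0.324, 0.0284]
22.85 [0.5255 0.324  0.0284] F [ 0.1265  0.3089 -2.7437] M [ 0.0318 -0.0312  0.0508] yaw -0.2879832670791464 toolx [-0.0001 -0.0025 -1.    ]
```

```bash
python3 -m creep '{"delta_pos":[[0.03,0,0],[0.05,0,0],[0.07,0,0],[0.07,0,0],[0.07,0,0]],"dr":[[0,0,0],[0,0,0],[0,0,0],[0,0,0],[0,0,0]]}' | sed -n 2,2p; python3 st.py x; python3 -m creep '{"delta_pos":[[0.03,0,0],[0.03,0,0],[0.03,0,0]],"dr":[[0,0,0],[0,0,0],[0,0,0]]}' | sed -n 2,2p; python3 st.py x
```

```text
position: [0.5256, 0.3239, 0.0281]
23.35 [0.5256 0.3239 0.0281] F [ 0.7005 -1.5939  2.0557] M [0.0554 0.1615 0.1229] yaw -0.28790902521056244 toolx [ 0.0002 -0.0025 -1.    ]
position: [0.5256, 0.3239, 0.028]
23.65 [0.5256 0.3239 0.028 ] F [-1.8756 -2.1581  4.5842] M [-0.0405  0.323   0.0404] yaw -0.2879811064048689 toolx [ 0.0003 -0.0025 -1.    ]
```

The float is down: contact at TCP 0.028, the same as at the grasp. Release and retreat.

```bash
python3 -m creep '{"delta_pos":[[0,0,0],[0,0,0],[0,0,0],[0,0,0],[0,0,0],[0,0,0],[0,0,0],[0,0,0]],"dr":[[0,0,0],[0,0,0],[0,0,0],[0,0,0],[0,0,0],[0,0,0],[0,0,0],[0,0,0]]}' 1 20| tail -2
python3 -m creep '{"delta_pos":[[-0.5,0,0],[-2,0,0],[-5,0,0],[-8,0,0],[-11,0,0],[-14,0,0],[-16.5,0,0],[-17.3,0,0],[-17.3,0,0]],"dr":[[0,0,0],[0,0,0],[0,0,0],[0,0,0],[0,0,0],[0,0,0],[0,0,0],[0,0,0],[0,0,0]]}' 1 | tail -4
python3 st.py 14 wrist scene side; python3 cyl.py 14 .0338 0; python3 - <<'E'
from h import *
d=load("wrist14.npz");C=cloud(d,True);hsv=cv2.cvtColor(d["pixels"],cv2.COLOR_BGR2HSV);X,Y,Z=np.moveaxis(C,-1,0)
br=(hsv[...,0]<16)&(hsv[...,1]>100)&(X>.43)&(X<.62)&(Y>.19)&(Y<.45)
for nm,lo,hi in (("board",.014,.026),("htop",.06,.072)):
    Q=C[br&(Z>lo)&(Z<hi)]; A=np.c_[Q[:,:2]-Q[:,:2].mean(0),np.ones(len(Q))]
    print(nm,cv2.minAreaRect(np.float32(Q[:,:2])),"plane",np.linalg.lstsq(A,Q[:,2],rcond=None)[0].round(4))
a,b=load("scene0.npz"),load("scene14.npz")
df=cv2.absdiff(a["pixels"],b["pixels"]).max(2)
vis=b["pixels"].copy(); c,_=cv2.findContours((df>40).astype(np.uint8),cv2.RETR_EXTERNAL,cv2.CHAIN_APPROX_NONE)
cv2.drawContours(vis,[k for k in c if cv2.contourArea(k)>6],-1,(0,0,255),1)
cv2.imwrite("pics/final.png",vis)
E
```

```text
contact_force: [-0.6, 0.6, 0.4]
width: 0.085
position: [0.5261, 0.3247, 0.2018]
ee_rot: [0.424, 0.567, 0.422, -0.566]
contact_force: [0.2, 0.1, -0.0]
width: 0.0856
25.35 [0.5261 0.3247 0.2018] F [ 0.1735  0.1223 -0.0124] M [ 0.0198 -0.0105 -0.0166] yaw -0.28794286561355437 toolx [ 0.0026 -0.0012 -1.    ]
scene 435 plate x -0.0001 ang -0.0155 rms 0.0043 b range [-0.038  0.066]
side 508 plate x 0.0012 ang -0.0186 rms 0.0049 b range [-0.045  0.061]
wrist few 0
board ((0.5263398289680481, 0.32328104972839355), (0.18870782852172852, 0.06947773694992065), 73.24727630615234) plane [0.0009 0.0003 0.0204]
htop ((0.5264135599136353, 0.3235359787940979), (0.06846033036708832, 0.027528654783964157), 72.89874267578125) plane [-0.0012 -0.0081  0.066 ]
```

View pics/final.png

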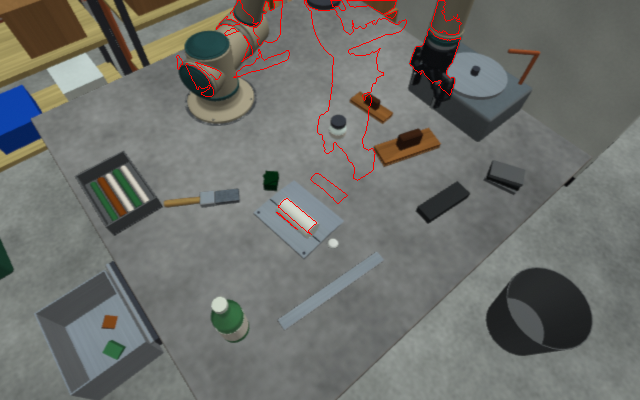

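The final view shows changes only at the arm and the cylinder, which is now on the line at (297,216). The float is flat at its old place (408,147), and the bystanders show no change.

```bash
python3 -c "
from rig import manip
print(manip.sign_off())"
```

```text
the job is handed in; nothing more can be done
None
```

The cylinder is on the plate's scribed line, the float is back flat on the slab, and I handed the job in at about 25 s of the 72 s allowed. `sign_off` gives no verdict, so the result below rests on my own checks.

**What I did:** I gripped the larger float by its handle and pressed its sole on the cylinder at plate x = -0.120. I rolled it about 240 mm of sole travel, up the bevel and over the crest, checking force and position after each short move. It stopped on the line and I held it there. Then I lifted straight off and set the float down where it first lay.

**Last checks:**
- **Cylinder:** the wrist camera, its most precise view, put it 0.3 mm short of the line while still pressed. After release the scene camera gave -0.1 mm and the side camera +1.2 mm. Its axis is about 0.016 rad from the line and it is centred about 11 mm along it. It showed no movement between the two readings taken under the sole.
- **Float:** flat, with the board's slope under 0.001 rad and the handle top at 66 mm, over 0.4 m from the cylinder.
- **Contact force:** between about 6 and 9 N at every reading. I only read it between moves, so I did not see peaks during them.
- **Robot and bystanders:** the gripper is open and clear with no force on it. Comparing the scene pictures before and after shows only the arm and cylinder changed. The jar was hidden by the arm in the first picture, so that comparison can't confirm it.

**Disagreements:**
- Scene and side fits of the cylinder were poorer than the wrist ones (4–8 mm rms against 0.5 mm), at worst about 2.8 mm off while the board hid most of it.
- A sideways force built up to 3.8 N near the crest, most likely because the sole was heading about 0.01 rad off the cylinder's rolling direction. I eased it, and the cylinder stayed true.

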